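# Flush a wash-water filter cartridge in its bayonet socket

### The job

Flush the bird-washing bench's new water filter: swing the steel lever clear off the mouth of the socket block, push the white cartridge (bar grip on top, two lugs at its foot) down into the socket with its lugs through the slots, and turn it a quarter turn clockwise, seen from above, against the return spring. Finish while still gripping it and holding it seated and turned: do not let go. Leave the white jar and the steel cup where they stand.

Things in the scene. Friction and masses are not known exactly. Their poses are not given: they have to be found in the camera images.
- mouth (a point): Centre of the socket's mouth at its flat rim, 50 mm above the bench; z up. Fixed round grey housing, 92 mm across, on a steel plate 150 x 190 mm. Bore: round, 43 mm across, with two slots 14 mm wide that reach 33 mm from the centre along +x and -x of this frame. A brass outlet points along +x. The rim plate is 8 mm thick; lugs pushed through the slots can turn beneath it, clockwise from above only.
- plunger (a joint): Travel (m) of the sprung steel plunger in the bore: 0 at rest, 4 mm below the rim; grows as it is pushed down, 0.014 with the cartridge fully home. It pushes up with 4 N at first, about 10 N when home.
- lever (a joint): Angle (rad) of the flat steel lever about an upright pivot: 0 = shut, its round plate (50 mm across, top 60 mm above the bench) over the mouth; grows anticlockwise seen from above to its stop at 1.9. Starts from 0 to 0.25. It stays where it is left (about 1 N at the post moves it). The mouth is clear from 1.0.
- lever_post (a point): Point on the axis of the black round finger post, 14 mm diameter, on the lever's free end. The post stands upright from 60 to 94 mm above the bench; this point is 77 mm above the bench and 94 mm from the pivot axis.
- lever_pivot (a point): The lever's upright pivot axis at rim height, 50 mm above the bench; 64 mm from the mouth's centre along +y of the mouth's frame. Fixed.
- valve (a joint): Angle (rad) of the flush valve in the socket: 0 at rest, 1.48 at its stop. The cartridge's lugs push it round as the cartridge turns clockwise; they meet it after about 0.13 rad, so the stop comes at about 1.61 rad of cartridge turn. Its return spring resists with 0.03 N m at first, 0.13 N m at the stop.
- cart_mid (a point): Middle of the loose white filter cartridge, 46 mm above its foot, z up its axis. It stands upright, 92 mm tall, about 0.16 kg: neck 40 mm diameter and 18 mm long, then a ribbed body 60 mm diameter up to 60 mm, then the bar grip. Fully home, the body's shoulder meets the rim and this point is 28 mm above the mouth; once turned it can rise to 31 mm, where the lugs catch under the rim.
- cart_grip (a point): Centre of the cartridge's straight bar grip, 30 mm above its middle: 52 mm long along x of the cartridge, 22 mm thick along y, 32 mm tall (60 to 92 mm above the foot).
- cart_foot (a point): Centre of the cartridge's underside. Two lugs at the very foot, 7 mm tall and 9 mm wide, reach 29 mm from the axis along +x and -x of the cartridge, in line with the bar grip. A half turn makes no difference.
- jar_mid (a point): Middle of a plain white jar with a round screw cap, 58 mm diameter, 85 mm tall, no grip and no lugs. A bystander.
- cup_mid (a point): Middle of an open steel cup, 72 mm across, 60 mm tall. A bystander.

How it is judged (in metres and radians):
On the way, in this order (a step that is already met when the one before it is completed fails the run):
1. the lever is swung clear of the mouth (value of joint lever above 1 rad), for 0.2 s.
2. the cartridge is pushed in with its lugs through the slots (z of cart_mid in the frame of mouth below 0.0325 m and horizontal distance between cart_mid and mouth below 0.005 m and angle between the x axis of cart_mid and the x axis of mouth, either way round below 0.4 rad), for 0.05 s.
3. the cartridge is turned a quarter turn and the valve with it (value of joint valve above 1.2 rad and angle between the x axis of cart_mid and the y axis of mouth, either way round below 0.25 rad), for 0.2 s.
At the end, for the whole second after the job is handed in: Lever at least 1.0 rad open; cartridge upright in the socket (0.1 rad), centred within 5 mm, its middle at most 32.5 mm above the mouth, turned to within 0.25 rad of a quarter turn, valve past 1.2 rad, and the fingers still gripping it (over 2 N) through the last second (all of step 3 and value of joint lever above 1 rad and z of cart_mid in the frame of mouth below 0.0325 m and horizontal distance between cart_mid and mouth below 0.005 m and angle between cart_mid's own z axis and vertical below 0.1 rad and contact force between the fingers and cartridge above 2 N); the arm keeps its last pose, push and grip.
It fails at once if the white jar is pushed away or knocked over (distance of jar_mid from where it was at the start of the episode above 0.03 m or angle between jar_mid's own z axis and vertical above 0.5 rad).
It fails at once if the steel cup is pushed away or knocked over (distance of cup_mid from where it was at the start of the episode above 0.03 m or angle between cup_mid's own z axis and vertical above 0.5 rad).
It also fails if it takes over 64 s, if anything falls off the work surface, if the arm or the gripper's body presses on something with over 40 N, if the wrist force passes 120 N, or if a joint passes its speed limit or range.

### The arm

A 6-joint arm with a two-finger parallel gripper is mounted at the origin on the work surface. World frame = base frame: x ahead of the robot, y to its left, z up, the work surface at z = 0. Lengths are in m, angles in degrees, forces in N, time in s.
With the tool pointing down it reaches from about 0.25 to 0.725 m from the base axis. Payload 9.7 kg.
Tool frame: the origin (TCP) lies between the finger pads; the fingertips stand 19 mm ahead of it and the grasp point (between the pads) is the TCP; z points along the fingers, y is the line along which they close (so a half turn about z gives the same grasp; the last joint's range is limited). The gripper opens to 85 mm and grips with 20 to 120 N. Pads are 22 mm wide; open, the fingers measure 114 mm over their backs; the gripper's body (76 mm by 85 mm) begins 54 mm behind the grasp point. The pads swing forward as they close: fully open they stand 13 mm farther back than shut.
Start: joints at [-69.844, 4.979, 10.078, 95.1, 0, 90], TCP at [0.19, -0.516, 0.25] pointing down, gripper open.
Joint ranges: [-179.16, 179.16], [-48.56, 103.87], [-65.8, 70.77], [-126.05, 130.52], [-82.76, 87.17], [-180, 180]. Speed limits (degrees/s): [127.2, 127.2, 147.25, 180, 180, 180].

### API

Orientations are given as [roll, pitch, yaw] about the fixed x, y, z axes, in that order (R = Rz(yaw) Ry(pitch) Rx(roll)).
In Python, from workcell import telemetry, camera, calibration, workorder gives the robot as it stands.
- The arm moves only by the tool play_rows, never from a script. Its argument "increments" is a list of rows, each a list of 3 entries, a list of its own where there are three numbers: the shift along the tool's x, y, z in mm, then the turn, a rotation vector about the tool's x, y, z in degrees, then the closure, from 0 (fully open) to 1 (shut). In form: [[[x, y, z], [ax, ay, az], jaw], ...]. A call has 1 to 20 rows; each row is the pose to reach, as a shift and turn from the pose commanded when the call began, along the tool's axes at that moment; what a row does not reach only later rows make up. A row lasts 1/10 s, in which the tool goes at most 50 mm and 8.59 degrees, less where a joint would pass 70% of its speed; a pose out of reach is approached as far as the arm can. A call with a gripper value outside its range is refused whole. The fingers move at their own pace and stop on an object; "grip_force" is the grip in N (left out, the last holds). Time passes only in rows, so rows that repeat a pose let the fingers close. It gives the time, the measured TCP pose, the force, the opening and the grip force at its end, in the units of the state.
- telemetry.get_obs(): the state, without advancing time (a new reading comes with each control period).
- camera(name): name is "scene" or "top"; returns (picture, depth): 480x640x3 uint8, red, green, blue; 480x640 float32, m along the optical axis (not along the pixel's ray), 0 where there is no reading.
- calibration(name): a dict with "vertical_fov" (degrees; the focal length in pixels is half the picture's height over the tangent of half this angle, whatever the lens; pixels are square), "cx", "cy" (the principal point, pixels), "k1" (the pictures are not rectified: a ray, as slopes to the right and down, at radius r is drawn at 1 + k1 r^2 times it, then the intrinsics apply), "rvec" (rotation vector, rad) and "tvec" (3), from world to camera coordinates, as OpenCV has them. Camera axes: x right, y down, z forward; pixel columns grow to the right and rows downward; lengths in m; the calibration is good to about 2 mm. A picture is of the moment at which its call begins. calibration takes no time and is no camera call.
- workorder.job_done(): hands the job in; it is judged then, once.
The state is a dict: "time": time; "q": joint angles; "qd": joint speeds; "joint_efforts": joint torques, N m; "ee_pos": TCP position; "tcp_rot": TCP orientation; "wrist_force": force on the tool from outside, world axes, zero at the start; "torque": the same for the moment, N m; "opening": finger opening in m; "grasp_force": force on a finger pad.
Only numpy, scipy, OpenCV 4.12 (cv2) and the standard library are available. Lean on these libraries where they do the work, as an engineer would, in place of code of your own. Each camera call takes 0.05 s, during which the arm holds its last target. There are 200 camera calls.

## Working session

There is one attempt and no reset: what is moved stays moved. The work goes in short steps, Python scripts to look and compute and a tool call to move; the robot and the scene stay as the last step left them, time stands still between calls to the robot, and variables do not carry over. Pictures are saved under pics/ and viewed, at most 10 in all, crops included, and the job is handed in when it is done.

Besides the shell and the picture viewer there is one more tool, called after ">>>" as name([rows], argument=value, ...), one row to a line, values as JSON. play_rows: Moves the arm, as the interface text tells. Its arguments: {"type":"object","properties":{"increments":{"type":"array"},"grip_force":{"type":"number"}},"required":["increments"]}

```bash
mkdir -p pics
cat > h.py <<'E'
import numpy as np, cv2
from workcell import telemetry, camera, calibration, workorder
def cal(n):
    c=calibration(n); f=240/np.tan(np.radians(c["vertical_fov"])/2)
    R=cv2.Rodrigues(np.array(c["rvec"],float))[0]; return c,f,R,np.array(c["tvec"],float)
def cloud(n,depth):
    c,f,R,t=cal(n)
    v,u=np.mgrid[0:480,0:640].astype(float)
    xd=(u-c["cx"])/f; yd=(v-c["cy"])/f; x,y=xd.copy(),yd.copy()
    for _ in range(20):
        s=1+c["k1"]*(x*x+y*y); x=xd/s; y=yd/s
    P=np.stack([x*depth,y*depth,depth],-1)
    W=(P-t)@R
    W[depth<=0]=np.nan
    return W
def snap(n,tag):
    im,d=camera(n); cv2.imwrite(f"pics/{tag}.png",im[:,:,::-1]); np.savez(f"{tag}.npz",im=im,W=cloud(n,d)); return im,cloud(n,d)
E
python3 - <<'E'
from h import *
for n in("top","scene"):
    im,W=snap(n,n+"0"); print(n,calibration(n), (-cal(n)[2].T@cal(n)[3]).round(3))
print(telemetry.get_obs())
E
```

```text
top {'vertical_fov': 55.5833021989594, 'cx': 322.73558808693156, 'cy': 236.75372231725464, 'k1': -0.07584741592948381, 'rvec': array([ 2.11397838, -2.17366345,  0.0812388 ]), 'tvec': array([0.08750725, 0.53805641, 0.76137872])} [0.449 0.043 0.821]
scene {'vertical_fov': 44.99474960082174, 'cx': 324.217742074979, 'cy': 229.54291168237603, 'k1': -0.1299377534427986, 'rvec': array([ 2.14421903,  0.78537145, -0.34444144]), 'tvec': array([-0.44943059, -0.16540012,  1.16601395])} [ 0.978 -0.494  0.623]
{'time': 0.1, 'q': array([-6.98443003e+01,  5.00682354e+00,  1.00395515e+01,  9.50989416e+01,
        4.79924394e-04,  8.99995861e+01]), 'qd': array([-0.01889445, -0.11617282,  0.09235571, -0.00806494, -0.04654764,
       -0.00297234]), 'joint_efforts': array([-6.02028613e-04, -5.21561980e+01,  4.65652657e+01,  1.59312773e-02,
       -3.73965946e-06, -4.30773412e-05]), 'ee_pos': array([ 0.1894559 , -0.51615077,  0.24966974]), 'tcp_rot': array([-1.79933786e+02, -4.80402421e-04,  2.01561131e+01]), 'wrist_force': array([ 0.24879331, -0.46685484, -0.07288724]), 'torque': array([-0.0162883 , -0.01445876, -0.03205286]), 'grasp_force': 0.0, 'opening': 0.08518859657458887}
```

View pics/top0.png

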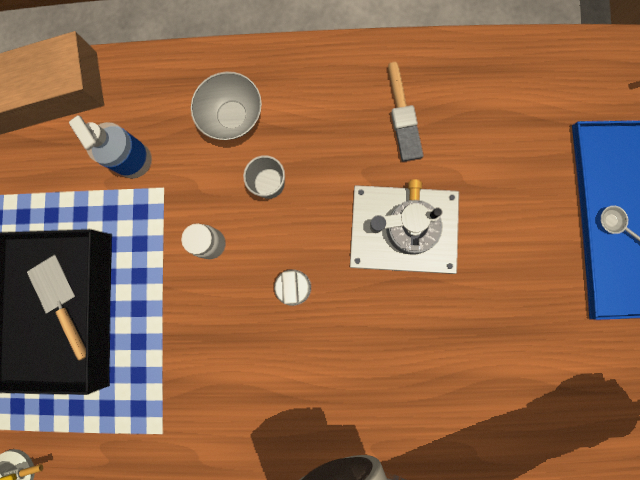

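View pics/scene0.png

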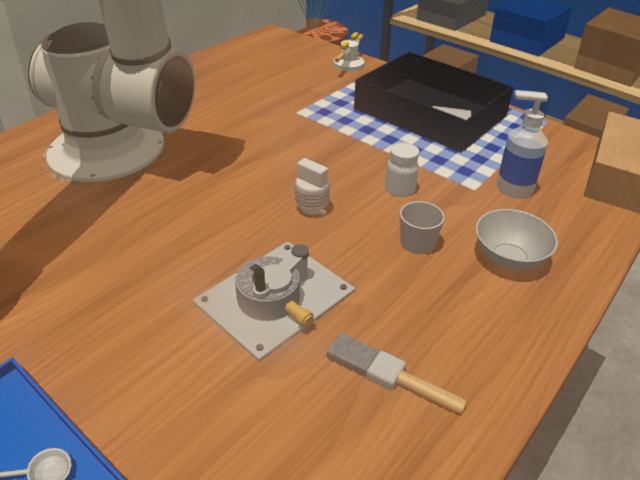

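The top view shows the housing at (414,228), the outlet at (415,185), the lever pivot at (376,224) and the post at (436,213). The cartridge is at (292,287) with its bar running vertically in the picture, the jar at (200,240) and the cup at (265,178). The scene view agrees. Next I measure these with depth.

Run:
```python
from h import *
d=np.load("top0.npz"); W=d["W"]; im=d["im"].astype(int)
def reg(u0,u1,v0,v1,z0,z1):
    m=np.zeros((480,640),bool); m[v0:v1,u0:u1]=1
    return m&(W[...,2]>z0)&(W[...,2]<z1)
for n,(u,v) in dict(bench=(340,330),mouth=(414,228),pivot=(376,224),post=(436,213),cart=(292,287),jar=(200,240),cup=(265,178),outlet=(415,185)).items(): print(n,W[v,u].round(4))
def rect(n,m):
    P=W[m][:,:2]; r=cv2.minAreaRect((P*1000).astype(np.float32)); print(n,m.sum(),np.round(r[0],1),np.round(r[1],1),round(r[2],1), "mean",P.mean(0).round(4), "z",np.median(W[m][:,2]).round(4))
# plate
rect("plate",reg(345,465,180,278,0.003,0.02))
rect("bar",reg(265,320,260,315,0.080,0.1))
rect("cartbody",reg(265,320,260,315,0.045,0.066))
rect("post",reg(425,450,200,225,0.086,0.1))
rect("post2",reg(425,450,200,225,0.075,0.1))
rect("pivot",reg(362,390,212,236,0.065,0.1))
rect("leverplate",reg(370,450,195,250,0.056,0.064))
rect("rim",reg(370,450,190,265,0.044,0.054))
rect("jar",reg(175,230,220,265,0.078,0.095))
rect("cup",reg(240,290,150,205,0.05,0.07))
m=reg(370,450,190,265,0.044,0.054)
P=W[m][:,:2]; h=cv2.minEnclosingCircle((P*1000).astype(np.float32)); print("rimcircle",h)
rect("outlet",reg(405,425,175,200,0.012,0.06))
c,f,R,t=cal("scene")
cv2.imwrite("pics/crop0.png",cv2.resize(im[165:320,260:470].astype(np.uint8)[:,:,::-1],None,fx=3.6,fy=3.6,interpolation=cv2.INTER_CUBIC))
```

```text
bench [0.3767 0.0473 0.0027]
mouth [ 0.5472 -0.082   0.0604]
pivot [ 0.5556 -0.0184  0.063 ]
post [ 0.5662 -0.1131  0.0937]
cart [0.4541 0.1215 0.0914]
jar [0.5351 0.2741 0.0836]
cup [0.656  0.1775 0.0041]
outlet [ 0.626  -0.0915  0.0367]
plate 6047 [555.2 -75.3] [217.2 175.4] 89.1 mean [ 0.549  -0.0673] z 0.0083
bar 457 [454.4 126.5] [51.8 22.3] 2.2 mean [0.4541 0.126 ] z 0.092
cartbody 546 [454.2 125.8] [59.3 59.8] 43.7 mean [0.4542 0.1225] z 0.0598
post 67 [ 569.  -115.6] [12.9 13.1] 27.3 mean [ 0.5689 -0.1152] z 0.0941
post2 81 [ 568.8 -115.4] [13.1 13.6] 27.3 mean [ 0.5683 -0.1146] z 0.0938
pivot 6 [558.5 -22.6] [16.   9.7] 67.3 mean [ 0.5602 -0.0223] z 0.0652
leverplate 1095 [566.3 -67. ] [115.9  48. ] 88.8 mean [ 0.5637 -0.0695] z 0.0603
rim 1172 [554.3 -83.5] [97.3 91.4] 53.3 mean [ 0.543  -0.0864] z 0.05
jar 764 [538.  280.2] [51.6 50.6] 75.6 mean [0.5376 0.2794] z 0.0853
cup 320 [646.6 170.9] [68.1 69.5] 88.1 mean [0.6504 0.1728] z 0.0593
rimcircle ((550.845458984375, -74.51171112060547), 57.4808349609375)
outlet 238 [619.  -94.1] [40.3 26.5] 2.3 mean [ 0.6198 -0.0907] z 0.0336
```

View pics/crop0.png

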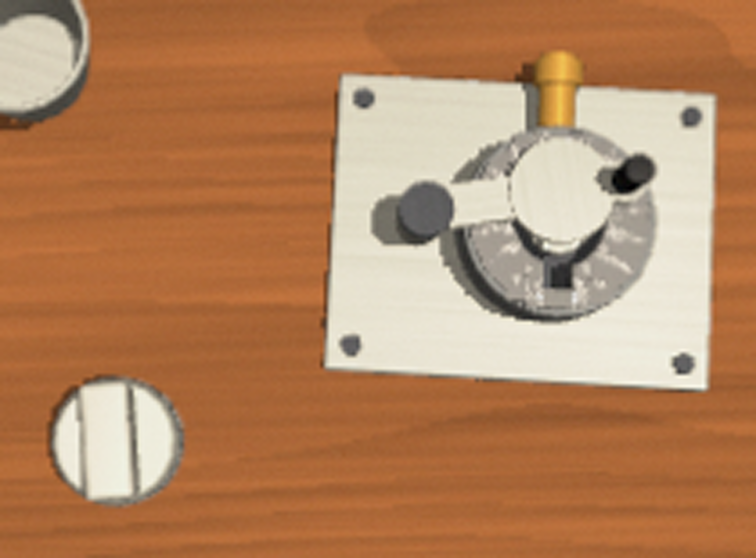

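Run:
```python
from h import *
from scipy.optimize import least_squares
d=np.load("top0.npz"); W=d["W"]; im=d["im"].astype(int)
m=np.zeros((480,640),np.uint8); m[175:285,340:475]=1
white=(m>0)&(im.min(-1)>150)&(W[...,2]<0.02)
n,l,s,_=cv2.connectedComponentsWithStats(white.astype(np.uint8)); k=1+s[1:,4].argmax()
P=(W[l==k][:,:2]*1000).astype(np.float32); h=cv2.convexHull(P); r=cv2.minAreaRect(h)
print("plate",r); print("z",np.median(W[l==k][:,2])); print(cv2.boxPoints(r))
# outer rim edge: for each direction farthest rim pixel
a=(W[...,2]>0.046)&(W[...,2]<0.054)&(m>0)
Q=W[a][:,:2]; c=np.array([.549,-.084])
for it in range(3):
    th=np.arctan2(*(Q-c).T[::-1]); rr=np.linalg.norm(Q-c,axis=1); E=[]
    for b in np.arange(-np.pi,np.pi,np.pi/24):
        q=(th>=b)&(th<b+np.pi/24)&(rr<.0485)
        if q.any() and rr[q].max()>.042: E.append(Q[q][rr[q].argmax()])
    E=np.array(E); f=least_squares(lambda p:np.hypot(*(E-p).T)-.0455,c,loss="soft_l1",f_scale=.001); c=f.x; print("rim",c.round(4),len(E),np.abs(f.fun).mean())
for nm,z0,z1,b in(("bar",.085,.1,(265,320,260,315)),):
    q=np.zeros((480,640),bool); q[b[2]:b[3],b[0]:b[1]]=1; q&=(W[...,2]>z0)&(W[...,2]<z1)
    X=W[q][:,:2]; X=X-X.mean(0); v=np.linalg.svd(X,full_matrices=False)[2][0]; print(nm,np.degrees(np.arctan2(v[1],v[0])))
for b,z in(((362,395,210,240),(.0605,.075)),):
    q=np.zeros((480,640),bool); q[b[2]:b[3],b[0]:b[1]]=1; q&=(im.max(-1)<110)&(W[...,2]>.055); print("pivot",q.sum(),W[q].mean(0),W[q].max(0),W[q].min(0))
```

```text
plate ((554.0048217773438, -74.09341430664062), (188.64730834960938, 149.1120147705078), 84.99183654785156)
z 0.008323551349590962
[[ 471.49924  -161.5484  ]
 [ 620.04193  -174.56554 ]
 [ 636.5104     13.361572]
 [ 487.9677     26.378708]]
rim [ 0.5521 -0.0856] 35 0.0004513722188017734
rim [ 0.5527 -0.086 ] 43 0.00029816303738663323
rim [ 0.5527 -0.086 ] 43 0.00029894439867327895
bar -178.14701396318742
pivot 181 [ 0.55720158 -0.02149273  0.06199766] [ 0.56919907 -0.0088592   0.06618541] [ 0.5456457  -0.03386194  0.05505377]
```

```bash
cat >> h.py <<'E'
from scipy.spatial.transform import Rotation as Rt
def rel(p,yaw,base=None):
    "shift (mm) and rotvec (deg) in tool axes to a pointing-down pose"
    o=telemetry.get_obs(); R0=Rt.from_euler("xyz",o["tcp_rot"],degrees=True); p0=o["ee_pos"]
    if base is not None: p0=np.array(base[:3]); R0=Rt.from_euler("xyz",[180,0,base[3]],degrees=True)
    R1=Rt.from_euler("xyz",[180,0,yaw],degrees=True)
    return (R0.inv().apply(np.array(p)-p0)*1000).round(1).tolist(),(R0.inv()*R1).as_rotvec(degrees=True).round(1).tolist()
E
python3 -c "
from h import *
print(rel([.569,-.1155,.17],97))"
```

```text
([494.4, -245.2, 80.0], [-0.1, -0.0, -76.8])
```

>>> play_rows([
  [[494.4,-245.2,80],[0,0,-76.8],0.6],
  [[494.4,-245.2,80],[0,0,-76.8],0.6],
  [[494.4,-245.2,80],[0,0,-76.8],0.6],
  [[494.4,-245.2,80],[0,0,-76.8],0.6],
  [[494.4,-245.2,80],[0,0,-76.8],0.6],
  [[494.4,-245.2,80],[0,0,-76.8],0.6],
  [[494.4,-245.2,80],[0,0,-76.8],0.6],
  [[494.4,-245.2,80],[0,0,-76.8],0.6],
  [[494.4,-245.2,80],[0,0,-76.8],0.6],
  [[494.4,-245.2,80],[0,0,-76.8],0.6],
  [[494.4,-245.2,80],[0,0,-76.8],0.6],
  [[494.4,-245.2,80],[0,0,-76.8],0.6],
  [[494.4,-245.2,80],[0,0,-76.8],0.6],
  [[494.4,-245.2,80],[0,0,-76.8],0.6],
  [[494.4,-245.2,80],[0,0,-76.8],0.6],
  [[494.4,-245.2,80],[0,0,-76.8],0.6],
])

```text
time: 1.7
ee_pos: [0.5686, -0.1169, 0.1708]
tcp_rot: [180.0, 0.0, 96.9]
wrist_force: [0.5, -0.8, 0.1]
opening: 0.0344
grasp_force: 0.0
```

```bash
python3 -c "
from h import *
o=telemetry.get_obs();print(o['q'].round(1),o['ee_pos'],o['tcp_rot'],o['opening'],o['time'],o['wrist_force'])
# cage arc rows: after descent
pv=np.array([.5575,-.0215]);b=(.569,-.1155,.09,97)
for k in range(0,92,8):
    a=np.radians(-83+k); p=pv+.0945*np.array([np.cos(a),np.sin(a)])
    print(k,rel([*p,.09],97+k,b))
print(rel([.569,-.1155,.09],97))
"
```

```text
[-11.6   8.2   4.8  86.6  -0.   71.5] [ 0.56859799 -0.11692029  0.17083363] [1.79963129e+02 1.87102085e-02 9.68568444e+01] 0.03436838465639318 1.7 [ 0.47052496 -0.80238539  0.06411826]
0 ([0.2, 0.0, 0.0], [0.0, 0.0, 0.0])
8 ([1.1, 13.2, 0.0], [0.0, 0.0, -8.0])
16 ([3.9, 26.1, 0.0], [-0.0, 0.0, -16.0])
24 ([8.4, 38.5, 0.0], [0.0, 0.0, -24.0])
32 ([14.6, 50.1, 0.0], [0.0, 0.0, -32.0])
40 ([22.3, 60.8, 0.0], [0.0, 0.0, -40.0])
48 ([31.5, 70.3, 0.0], [0.0, 0.0, -48.0])
56 ([41.9, 78.4, 0.0], [0.0, 0.0, -56.0])
64 ([53.3, 85.0, 0.0], [0.0, 0.0, -64.0])
72 ([65.5, 89.9, 0.0], [0.0, 0.0, -72.0])
80 ([78.3, 93.1, 0.0], [0.0, 0.0, -80.0])
88 ([91.4, 94.5, 0.0], [0.0, 0.0, -88.0])
([1.4, 0.5, 80.8], [0.0, 0.0, -0.1])
```

>>> play_rows([
  [[1.4,0.5,30],[0,0,0],0.6],
  [[1.4,0.5,55],[0,0,0],0.6],
  [[1.4,0.5,75],[0,0,0],0.6],
  [[1.4,0.5,81],[0,0,0],0.6],
  [[1.4,0.5,81],[0,0,0],0.6],
  [[1.4,0.5,81],[0,0,0],0.6],
])

```text
time: 2.3
ee_pos: [0.5698, -0.1148, 0.0906]
tcp_rot: [179.9, 0.0, 96.9]
wrist_force: [-0.1, -0.1, 0.5]
opening: 0.0341
grasp_force: 0.0
```

>>> play_rows([
  [[0.3,6.6,0],[0,0,-4],0.6],
  [[1.1,13.2,0],[0,0,-8],0.6],
  [[3.9,26.1,0],[0,0,-16],0.6],
  [[8.4,38.5,0],[0,0,-24],0.6],
  [[14.6,50.1,0],[0,0,-32],0.6],
  [[22.3,60.8,0],[0,0,-40],0.6],
  [[31.5,70.3,0],[0,0,-48],0.6],
  [[41.9,78.4,0],[0,0,-56],0.6],
  [[53.3,85,0],[0,0,-64],0.6],
  [[65.5,89.9,0],[0,0,-72],0.6],
  [[78.3,93.1,0],[0,0,-80],0.6],
  [[84.9,94,0],[0,0,-84],0.6],
  [[84.9,94,0],[0,0,-84],0.6],
  [[84.9,94,0],[0,0,-84],0.6],
])

```text
time: 3.7
ee_pos: [0.6529, -0.0188, 0.0903]
tcp_rot: [-180.0, 0.1, -179.2]
wrist_force: [-0.9, -0.1, 0.4]
opening: 0.0343
grasp_force: 0.0
```

```bash
python3 -c "
from h import *
o=telemetry.get_obs();print(o['q'].round(1),o['wrist_force'])
print(o['ee_pos'],o['tcp_rot'])
p=o['ee_pos'];y=o['tcp_rot'][2]
print(rel([p[0],p[1],.2],y), rel([.4544,.1265,.2],182))
"
```

```text
[-1.7 18.8  8.6 79.6 -0.  -2.5] [-0.94124124 -0.12649285  0.43193725]
[ 0.65293213 -0.01883598  0.09031592] [-1.79993118e+02  8.18606281e-02 -1.79168391e+02]
([-0.2, -0.0, -109.7], [-0.0, 0.1, -0.0]) ([196.2, 148.2, -110.0], [-0.0, 0.1, -1.2])
```

>>> play_rows([
  [[0,0,-50],[0,0,0],0.6],
  [[0,0,-100],[0,0,0],0.3],
  [[0,0,-110],[0,0,0],0],
  [[196.2,148.2,-110],[0,0,-1.2],0],
  [[196.2,148.2,-110],[0,0,-1.2],0],
  [[196.2,148.2,-110],[0,0,-1.2],0],
  [[196.2,148.2,-110],[0,0,-1.2],0],
  [[196.2,148.2,-110],[0,0,-1.2],0],
  [[196.2,148.2,-110],[0,0,-1.2],0],
  [[196.2,148.2,-110],[0,0,-1.2],0],
  [[196.2,148.2,-110],[0,0,-1.2],0],
])

```text
time: 4.8
ee_pos: [0.4546, 0.1257, 0.1995]
tcp_rot: [-180.0, 0.0, -177.9]
wrist_force: [0.0, 0.3, 0.3]
opening: 0.085
grasp_force: 0.0
```

Run:
```python
from h import *
im,W=snap("top","top1"); o=telemetry.get_obs(); print(o["ee_pos"],o["tcp_rot"],o["opening"],o["wrist_force"])
m=np.zeros((480,640),bool); m[120:290,330:480]=1
q=m&(W[...,2]>.085)&(W[...,2]<.1); print("post",q.sum(),np.median(W[q],0))
print(rel([.4544,.1265,.08],182))
```

```text
[0.45470869 0.12558112 0.19930069] [-1.79994761e+02  1.79546702e-02 -1.77946177e+02] 0.0851719063427247 [0.47289273 0.30008284 0.71851649]
post 58 [ 0.65086216 -0.02626071  0.09386645]
([0.3, 0.9, 119.3], [-0.0, 0.0, 0.1])
```

View pics/top1.png

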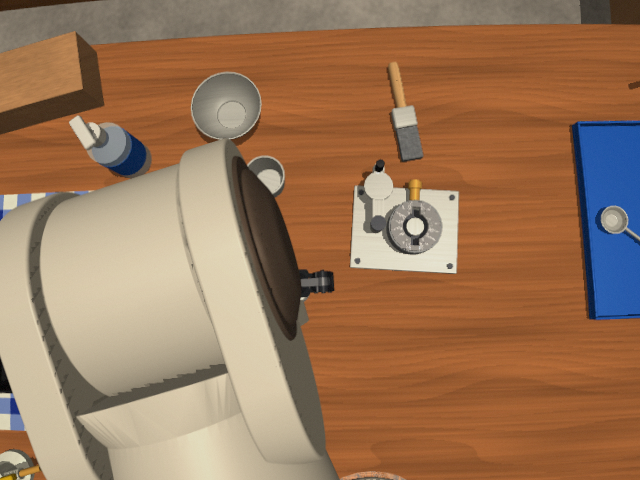

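>>> play_rows([
  [[0.3,0.9,40],[0,0,0],0],
  [[0.3,0.9,80],[0,0,0],0],
  [[0.3,0.9,105],[0,0,0],0],
  [[0.3,0.9,116.3],[0,0,0],0],
  [[0.3,0.9,116.3],[0,0,0],0.3],
  [[0.3,0.9,116.3],[0,0,0],0.5],
  [[0.3,0.9,116.3],[0,0,0],0.7],
  [[0.3,0.9,116.3],[0,0,0],1],
  [[0.3,0.9,116.3],[0,0,0],1],
  [[0.3,0.9,116.3],[0,0,0],1],
  [[0.3,0.9,116.3],[0,0,0],1],
  [[0.3,0.9,116.3],[0,0,0],1],
  [[0.3,0.9,116.3],[0,0,0],1],
], grip_force=60)

```text
time: 6.15
ee_pos: [0.4542, 0.1273, 0.0842]
tcp_rot: [180.0, 0.1, -177.8]
wrist_force: [-0.3, -0.5, 5.9]
opening: 0.0211
grasp_force: 59.5
```

Run:
```python
from h import *
from scipy.optimize import least_squares
d=np.load("top1.npz"); W=d["W"]
m=np.zeros((480,640),bool); m[190:265,385:450]=1
a=m&(W[...,2]>.046)&(W[...,2]<.054); Q=W[a][:,:2]; c=Q.mean(0)
for it in range(4):
    th=np.arctan2(*(Q-c).T[::-1]); rr=np.linalg.norm(Q-c,axis=1); O=[];I=[]
    for b in np.arange(-np.pi,np.pi,np.pi/24):
        q=(th>=b)&(th<b+np.pi/24)&(rr<.0485)
        if q.any():
            if rr[q].max()>.042:O.append(Q[q][rr[q].argmax()])
            e=Q[q][rr[q].argmin()]; 
            if rr[q].min()<.026: I.append(e)
    f=[least_squares(lambda p:np.hypot(*(np.array(E)-p[:2]).T)-p[2],[*c,.04],loss="soft_l1",f_scale=.001) for E in(O,I)]
    c=f[0].x[:2]
print("outer",f[0].x.round(4),"inner",f[1].x.round(4),len(O),len(I))
rr=np.linalg.norm(W[...,:2]-c,axis=-1); h=m&(W[...,2]<.044)&(rr<.034)&(rr>.0235)
V=W[h][:,:2]-c; print("slot px",h.sum()); v=np.linalg.svd(V,full_matrices=False)[2][0]; print("slot deg",np.degrees(np.arctan2(v[1],v[0])))
o=telemetry.get_obs(); print(o["ee_pos"],o["tcp_rot"],o["opening"],o["wrist_force"],o["grasp_force"],o["torque"])
```

```text
outer [ 0.5529 -0.086   0.0458] inner [ 0.5557 -0.0866  0.0072] 48 48
slot px 120
slot deg 166.01927734524168
[0.45418006 0.12733698 0.08415586] [ 1.79974331e+02  1.21145384e-01 -1.77840298e+02] 0.0211075882432818 [-0.27853147 -0.5373328   5.93671046] 59.48690056800842 [-0.07418458 -0.01116322 -0.0191032 ]
```

Run:
```python
from h import *
d=np.load("top1.npz"); im=d["im"]; c,f,R,t=cal("top")
g=5; xs=.5529+.06-np.arange(600)/g/1000; ys=-.086+.06-np.arange(600)/g/1000
X,Y=np.meshgrid(xs,ys,indexing="ij"); P=np.stack([X,Y,np.full_like(X,.05)],-1)@R.T+t
x=P[...,0]/P[...,2];y=P[...,1]/P[...,2];s=1+c["k1"]*(x*x+y*y)
r=cv2.remap(im,(x*s*f+c["cx"]).astype(np.float32),(y*s*f+c["cy"]).astype(np.float32),cv2.INTER_CUBIC)
r=np.ascontiguousarray(r[:,:,::-1]); cv2.drawMarker(r,(300,300),(0,0,255),0,20); cv2.circle(r,(300,300),230,(0,255,0),1);cv2.circle(r,(300,300),107,(0,255,0),1)
a=np.radians(-4.7)
for sg in(-7,7):
    pts=[(int(300-g*(l*np.sin(a)+sg*np.cos(a))),int(300-g*(l*np.cos(a)-sg*np.sin(a)))) for l in(-33,33)]
    cv2.line(r,pts[0],pts[1],(255,0,0),1)
cv2.imwrite("pics/plan.png",r)
print(rel([.4542,.1273,.2],182.1), rel([.5529,-.086,.2],175.3))
```

```text
([-0.3, 0.0, -115.8], [0.0, 0.1, 0.1]) ([-90.9, -216.9, -115.7], [0.0, 0.1, 6.9])
```

View pics/plan.png

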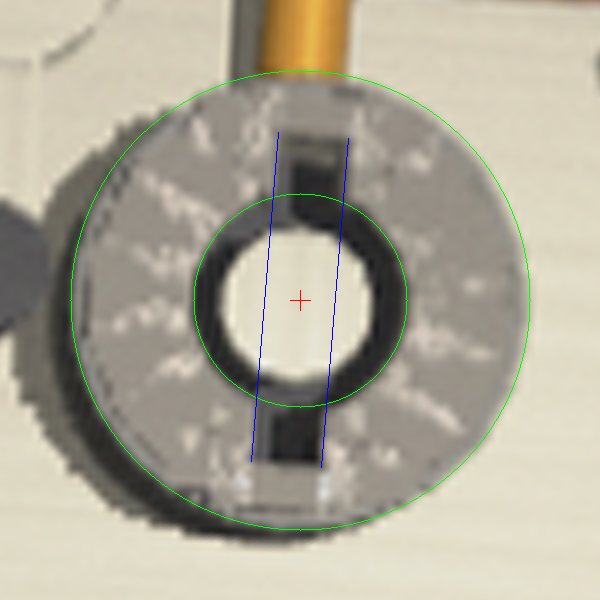

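The plan view at rim height puts the bore at the cross and the slots inside the blue lines, so the mouth is at (0.5529, -0.086) with yaw -4.7°. Now I lift and carry the cartridge over it.

>>> play_rows([
  [[0,0,-15],[0,0,0],1],
  [[0,0,-50],[0,0,0],1],
  [[0,0,-95],[0,0,0],1],
  [[0,0,-115],[0,0,0],1],
  [[-45,-108,-115.7],[0,0,3],1],
  [[-90.9,-216.9,-115.7],[0,0,6.9],1],
  [[-90.9,-216.9,-115.7],[0,0,6.9],1],
  [[-90.9,-216.9,-115.7],[0,0,6.9],1],
  [[-90.9,-216.9,-115.7],[0,0,6.9],1],
  [[-90.9,-216.9,-115.7],[0,0,6.9],1],
  [[-90.9,-216.9,-90],[0,0,6.9],1],
  [[-90.9,-216.9,-71],[0,0,6.9],1],
  [[-90.9,-216.9,-71],[0,0,6.9],1],
  [[-90.9,-216.9,-71],[0,0,6.9],1],
])

```text
time: 7.55
ee_pos: [0.5523, -0.0858, 0.1548]
tcp_rot: [180.0, -0.0, 175.3]
wrist_force: [0.2, 0.8, -1.2]
opening: 0.0211
grasp_force: 59.4
```

Run:
```python
from h import *
im,W=snap("scene","scene1"); o=telemetry.get_obs(); print(o["time"],o["ee_pos"],o["tcp_rot"],o["opening"],o["wrist_force"],o["grasp_force"])
# expected cartridge outline under arm pose, foot 84 mm below TCP, and the mouth, drawn over the picture
c,f,R,t=cal("scene"); K=np.array([[f,0,c["cx"]],[0,f,c["cy"]],[0,0,1]]); D=np.array([c["k1"],0,0,0])
# note: model has 1+k1 r^2 on slopes = OpenCV k1
pr=lambda P:cv2.projectPoints(np.array(P,float),np.array(c["rvec"]),t,K,D)[0][:,0]
big=cv2.resize(np.ascontiguousarray(im[:,:,::-1]),None,fx=4,fy=4,interpolation=cv2.INTER_CUBIC)
a=np.linspace(0,2*np.pi,60)
def circ(p,r,z,col):
    q=pr(np.c_[p[0]+r*np.cos(a),p[1]+r*np.sin(a),np.full(60,z)]); cv2.polylines(big,[np.int32(q*4+2)],True,col,1)
e=o["ee_pos"]; fz=e[2]-.0842
circ(e,.020,fz,(0,0,255));circ(e,.030,fz+.060,(0,0,255));circ(e,.030,fz+.018,(0,0,255))
circ((.5529,-.086),.046,.05,(0,255,0));circ((.5529,-.086),.0215,.05,(0,255,0))
u,v=pr([[.5529,-.086,.08]])[0]*4; u,v=int(u),int(v)
cv2.imwrite("pics/ov.png",big[max(0,v-300):v+300,max(0,u-350):u+350])
```

```text
7.6 [ 0.55272632 -0.08586762  0.15546641] [1.79998789e+02 6.60569407e-02 1.75281132e+02] 0.02117138548518935 [-0.12568539  0.14215949 -1.86944335] 59.41345989704132
```

View pics/ov.png

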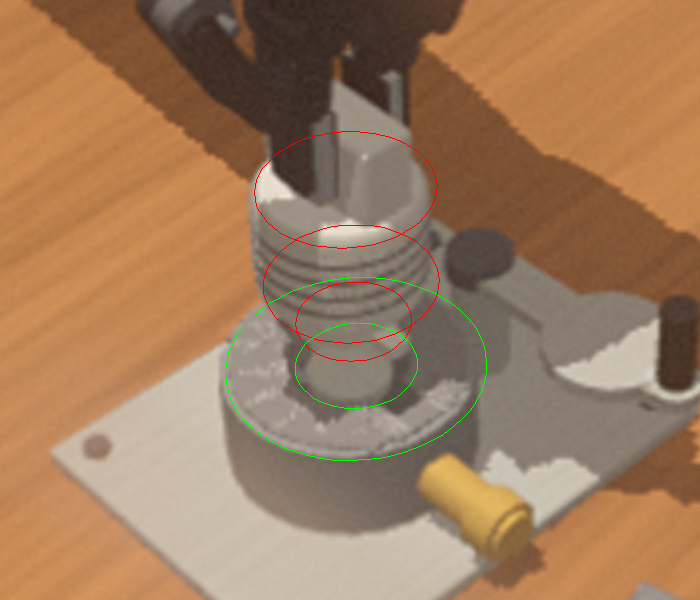

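```bash
python3 -c "
from h import *
print(rel([.5529,-.086,.138],175.3))"
```

```text
([-0.2, -0.1, 17.5], [0.0, 0.1, -0.0])
```

>>> play_rows([
  [[0,0,8],[0,0,0],1],
  [[0,0,14],[0,0,0],1],
  [[0,0,17],[0,0,0],1],
  [[0,0,19],[0,0,0],1],
  [[0,0,21],[0,0,0],1],
  [[0,0,23],[0,0,0],1],
  [[0,0,24],[0,0,0],1],
  [[0,0,24],[0,0,0],1],
])

```text
time: 8.4
ee_pos: [0.5526, -0.0862, 0.1303]
tcp_rot: [-180.0, 0.0, 175.3]
wrist_force: [0.3, 0.3, -0.1]
opening: 0.021
grasp_force: 59.7
```

>>> play_rows([
  [[0,0,1],[0,0,0],1],
  [[0,0,2],[0,0,0],1],
  [[0,0,3],[0,0,0],1],
  [[0,0,4],[0,0,0],1],
  [[0,0,5],[0,0,0],1],
  [[0,0,5],[0,0,0],1],
])

```text
time: 9.0
ee_pos: [0.5526, -0.0862, 0.125]
tcp_rot: [-180.0, 0.0, 175.3]
wrist_force: [-1.1, -0.2, 4.5]
opening: 0.0209
grasp_force: 60.3
```

>>> play_rows([
  [[0,0,1],[0,0,0],1],
  [[0,0,2],[0,0,0],1],
  [[0,0,3],[0,0,0],1],
  [[0,0,4],[0,0,0],1],
  [[0,0,5],[0,0,0],1],
  [[0,0,6],[0,0,0],1],
  [[0,0,7],[0,0,0],1],
  [[0,0,7],[0,0,0],1],
])

```text
time: 9.8
ee_pos: [0.5527, -0.0862, 0.1182]
tcp_rot: [-180.0, 0.0, 175.3]
wrist_force: [-0.8, -0.2, 6.5]
opening: 0.0208
grasp_force: 60.7
```

>>> play_rows([
  [[0,0,0.7],[0,0,0],1],
  [[0,0,1.4],[0,0,0],1],
  [[0,0,2],[0,0,0],1],
  [[0,0,2],[0,0,0],1],
])

```text
time: 10.2
ee_pos: [0.5527, -0.0863, 0.1164]
tcp_rot: [-180.0, 0.0, 175.3]
wrist_force: [-1.2, -0.3, 8.3]
opening: 0.021
grasp_force: 60.7
```

>>> play_rows([
  [[0,0,0.5],[0,0,0],1],
  [[0,0,1],[0,0,0],1],
  [[0,0,1.2],[0,0,0],1],
  [[0,0,1.2],[0,0,0],1],
])

```text
time: 10.6
ee_pos: [0.5528, -0.0863, 0.1163]
tcp_rot: [-180.0, 0.1, 175.3]
wrist_force: [-3.6, -0.4, 14.8]
opening: 0.0207
grasp_force: 61.8
```

>>> play_rows([
  [[0,0,-0.6],[0,0,2],1],
  [[0,0,-0.6],[0,0,7],1],
  [[0,0,-0.6],[0,0,12],1],
  [[0,0,-0.6],[0,0,17],1],
  [[0,0,-0.6],[0,0,22],1],
  [[0,0,-0.6],[0,0,27],1],
  [[0,0,-0.6],[0,0,32],1],
  [[0,0,-0.6],[0,0,37],1],
  [[0,0,-0.6],[0,0,42],1],
  [[0,0,-0.6],[0,0,45],1],
  [[0,0,-0.6],[0,0,45],1],
])

```text
time: 11.7
ee_pos: [0.5528, -0.0866, 0.1164]
tcp_rot: [180.0, 0.1, 130.1]
wrist_force: [-2.3, -3.3, 9.6]
opening: 0.0213
grasp_force: 61.2
```

>>> play_rows([
  [[0,0,0],[0,0,5],1],
  [[0,0,0],[0,0,10],1],
  [[0,0,0],[0,0,15],1],
  [[0,0,0],[0,0,20],1],
  [[0,0,0],[0,0,25],1],
  [[0,0,0],[0,0,30],1],
  [[0,0,0],[0,0,35],1],
  [[0,0,0],[0,0,40],1],
  [[0,0,0],[0,0,44],1],
  [[0,0,0],[0,0,44],1],
  [[0,0,0],[0,0,44],1],
  [[0,0,0],[0,0,44],1],
  [[0,0,0],[0,0,44],1],
])

```text
time: 13.0
ee_pos: [0.5518, -0.087, 0.1164]
tcp_rot: [-180.0, 0.1, 86.2]
wrist_force: [-7.9, -5.0, 13.4]
opening: 0.0209
grasp_force: 61.8
```

Run:
```python
from h import *
snap("scene","scene2"); o=telemetry.get_obs(); print(o)
im=cv2.imread("pics/scene2.png"); cv2.imwrite("pics/fin.png",cv2.resize(im[200:350,180:380],None,fx=4,fy=4,interpolation=cv2.INTER_CUBIC))
```

```text
{'time': 13.05, 'q': array([-8.90891425,  5.63539636, -4.01054184, 80.37188317, -0.1189582 ,
       84.87136175]), 'qd': array([ 0.03841544, -0.09646228, -0.04937244,  0.00156061, -0.0434914 ,
        0.0118276 ]), 'joint_efforts': array([  3.03312533, -45.87507606,  43.08306098,  -3.16079311,
         1.68424845,   0.07350217]), 'ee_pos': array([ 0.55181427, -0.08705878,  0.1164301 ]), 'tcp_rot': array([-1.79971616e+02,  1.16888849e-01,  8.62197714e+01]), 'wrist_force': array([-7.78711998, -3.93251059, 14.60697713]), 'torque': array([-0.98426752,  1.84410046,  0.04066385]), 'grasp_force': 61.7804753780365, 'opening': 0.02086399682854846}
```

View pics/fin.png

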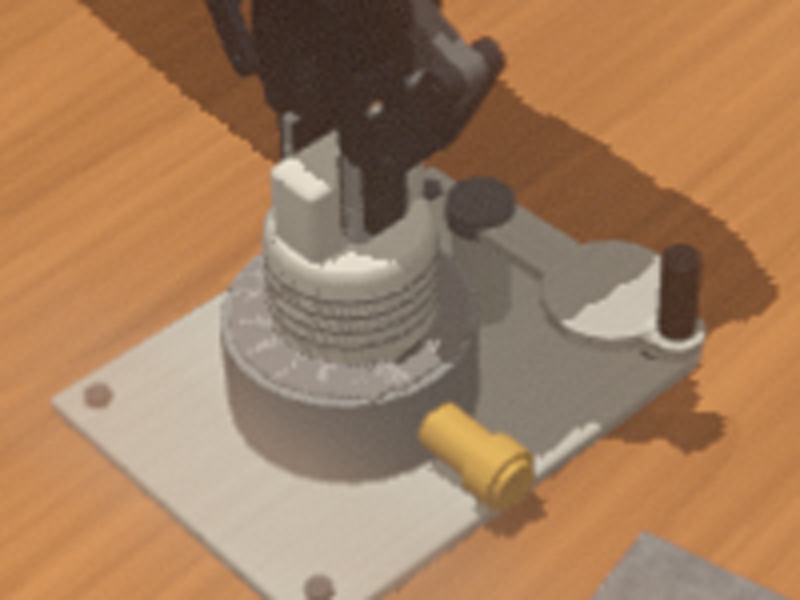

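The picture shows the shoulder down on the rim, the bar grip square to the outlet and the lever well clear. Handing in.

```bash
python3 -c "
from h import *
print(workorder.job_done())"
```

```text
the job is handed in; nothing more can be done
None
```

I handed the job in at about 13 s with the lever swung to roughly 1.6 rad, and the cartridge seated, turned about 89° clockwise and still gripped at about 60 N. I couldn't read the valve angle directly, the hand-in returned no verdict, and the arm never came near the jar or cup.

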